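# Pry the red preamp board out of its dock

## Robot

A 6-joint arm with a two-finger parallel gripper is mounted at the origin on the work surface. World frame = base frame: x ahead of the robot, y to its left, z up, the work surface at z = 0. Lengths are in mm, angles in degrees, forces in N, time in s.
With the tool pointing down it reaches from about 325 to 925 mm from the base axis. Payload 3.1 kg.
Tool frame: the origin (TCP) lies at the very end of the fingers, on their centre line; the grasp point (between the pads) lies grasp_offset behind it (grasp_offset is the distance from the TCP to the grasp point, in mm); z points along the fingers, x is the direction in which the jaws open and shut, and the axes are right-handed (so a half turn about z gives the same grasp; the last joint's range is limited). The gripper opens to 85 mm and grips with 20 to 120 N. Pads are 22 mm wide; open, the fingers measure 114 mm over their backs; the gripper's body (76 mm by 85 mm) begins 54 mm behind the grasp point. The pads swing forward as they close: fully open they stand 13 mm farther back than shut.
Start: joints at [57.456, 12.427, 92.441, -0, 75.132, -6.429], TCP at [275.097, 561.214, 231.3] pointing down, gripper open.
Joint ranges: [-157.48, 157.48], [-44.54, 120.13], [17.64, 146.25], [-64.5, 244.5], [7.68, 150.69], [-147.95, 147.95]. Speed limits (degrees/s): [159.86, 159.86, 180, 180, 180, 180].

## Interface

Orientations are given as [roll, pitch, yaw] about the fixed x, y, z axes, in that order (R = Rz(yaw) Ry(pitch) Rx(roll)).
In Python, from station import * gives the robot as it stands. Calls block until the motion is done:
- goto(position, orientation): joint-space move of the TCP to a pose.
- move_l(position, attitude=None, speed=150): straight line of the TCP; attitude=None keeps the orientation; speed is the mean speed in mm/s.
- move_j(angles): joint-space move.
- grip(opening, squeeze=None): finger opening in mm; squeeze is the grip in N (None keeps the last); returns when the fingers have stopped.
- wait(seconds).
- solve_ik(position, orientation): joint angles nearest the present ones, or None.
- get_obs(): the state.
- get_image(name): name is "scene" or "side" or "wrist"; returns the picture (400x640x3 uint8, red, green, blue); there is no depth.
- get_calibration(name): a dict with "fx", "fy", "cx", "cy" (pixels), "D" ([k1, k2, p1, p2, k3] as OpenCV has them; the pictures are not rectified), "R" (3x3) and "t" (3): a world point X has camera coordinates R X + t; the wrist camera has in their place "mount" (4x4, takes a point from camera to tool coordinates, whose origin is the TCP and whose axes are the tool frame's). Camera axes: x right, y down, z forward; pixel columns grow to the right and rows downward; lengths in mm; the calibration is good to about 2 mm. A picture is of the moment at which its call begins: read the wrist's pose just before it. get_calibration takes no time and is no camera call.
A pose or a line that the arm cannot do raises Unreachable and nothing moves.
- sign_off(): hands the job in, once; it reports no verdict.
Trained networks look in the newest picture that a camera, given by its name, has taken for a name from the list of things; names that differ only in an ending like _2 or _b are one class to them, and where a whole thing is asked for, a point or a joint stands for the part that bears it (a point fixed in the world has none). Each returns a list of dicts, best first, with "score" (0 to 1); they miss things now and then, are a little off and sometimes report something else, mostly with a low value. They report only what shows in the picture. A call takes as long as a camera call. They do not tell look-alikes from the thing itself.
- spot_in(name, camera): "extent" ([centre column, centre row, width, height] in pixels, round what is visible of it).
- regions_of(name, camera): "region" (400x640 bool, what is visible of it) and "extent" ([centre column, centre row, width, height] in pixels, round what is visible of it).
The state is a dict: "t": time; "joint_pos": joint angles; "qvel": joint speeds; "effort": joint torques, N m; "tcp_pos": TCP position; "ee_rot": TCP orientation; "wrist_force": force on the tool from outside, world axes, zero at the start; "moment": the same for the moment, N m; "grip_width": finger opening in mm.
Only numpy, scipy, OpenCV 4.12 (cv2) and the standard library are available. Lean on these libraries where they do the work, as an engineer would, in place of code of your own. Each camera call takes 0.05 s, during which the arm holds its last target. There are 200 camera calls.

## Task

On the guitar finisher's bench two plug-in preamp boards stand in test docks. Free the red one: swing both yellow ejector levers of its dock fully outward so that they pry the board up out of its connector, and leave it standing upright in its guides. Leave the blue board seated in its own dock.

Things in the scene. Friction and masses are not known exactly. Their poses are not given: they have to be found in the camera images.
- red_board: red board standing on edge in a fixed dock (aluminium base 60 x 190 mm): 4 mm thick, 136 long, 58 tall, a red bar 20 wide and 96 long on its top edge. Origin: middle of its bottom edge, 8 mm above the table when seated (bar's top at 66 mm); y along its length, z up. Yaw within 23 degrees. Loose, 0.1 to 0.21 kg. The two levers' hinges lie in line with it, 82 mm from its middle
- red_lever_left (a joint): yellow ejector lever at the red board's left (+y) end. Hinge angle: 0 = upright, board held down; grows as its top swings outward, away from the board along its length; 0.8 = stop, fully outward. Starts 0 to 0.1. Stiff, 1.5 to 4 N at the top, stays where left. After about 0.1 to 0.2 rad of free play its toe lifts that end of the board; both at the stop raise it about 11 mm
- red_lever_left_tip (a point): centre of the left red-dock lever's top edge, 100 mm up when upright, 70 mm straight above its hinge (30 mm up; axis level, across the board). It swings on this 70 mm arc, ending 50 mm farther out and 79 mm up. The lever's top 24 mm is a paddle 18 mm wide (across the dock), 10 mm thick (along the swing); the arm below is 14 wide, 8 thick
- red_lever_right (a joint): yellow ejector lever at the red board's right (-y) end. Hinge angle: 0 = upright, board held down; grows as its top swings outward, away from the board along its length; 0.8 = stop, fully outward. Starts 0 to 0.1. Stiff, 1.5 to 4 N at the top, stays where left. After about 0.1 to 0.2 rad of free play its toe lifts that end of the board; both at the stop raise it about 11 mm
- red_lever_right_tip (a point): centre of the right red-dock lever's top edge, 100 mm up when upright, 70 mm straight above its hinge (30 mm up; axis level, across the board). It swings on this 70 mm arc, ending 50 mm farther out and 79 mm up. The lever's top 24 mm is a paddle 18 mm wide (across the dock), 10 mm thick (along the swing); the arm below is 14 wide, 8 thick
- blue_board: the bystander: an identical board, but blue, in an identical dock with the same yellow levers. Origin and axes as for the red board. To be left seated. Which dock stands left and which right varies
Things that resemble listed ones, but are neither listed nor needed, are in the scene too. Of the things shaped like the red_board, the red one is meant.

How it is judged:
By the outcome, as a careful person would: the job done as asked, in the order asked, and still so for the second after the job is handed in, with the robot touching nothing.
It also fails if it takes over 35 s, if anything falls off the work surface, if the arm or the gripper's body presses on something with over 40 N, if the wrist force passes 120 N, or if a joint passes its speed limit or range.

## Working session

There is one attempt and no reset: what is moved stays moved. The work goes in short steps, each a Python script; the robot and the scene stay as the last script left them, time stands still between calls to the robot, and variables do not carry over. Pictures are saved under pics/ and viewed, about 8 in all and at most 12, crops included, and the job is handed in when it is done.

```bash
ls; mkdir -p pics
python3 - <<'E'
from station import *
import cv2,numpy as np
for n in ["scene","side"]:
    im=get_image(n); cv2.imwrite(f"pics/{n}0.png",im[:,:,::-1])
    c=get_calibration(n); print(n,c)
    for k in ["red_board","red_lever_left","blue_board"]:
        for r in regions_of(k,n): print(k,round(r["score"],2),np.round(r["extent"]))
print(get_calibration("wrist"))
o=get_obs();print(o)
E
```

```text
pics
scene {'fx': 461.76397494740445, 'fy': 461.76397494740445, 'cx': 316.2862965183069, 'cy': 196.42686897339865, 'D': array([-0.10772358,  0.        ,  0.        ,  0.        ,  0.        ]), 'R': array([[-0.76702781,  0.6415881 , -0.00574838],
       [ 0.49003848,  0.58001783, -0.65072391],
       [-0.41416255, -0.50194026, -0.75929267]]), 't': array([ 396.61164961,  -84.34522612, 1551.48879898])}
red_board 0.81 [279. 122.  27.  21.]
red_board 0.66 [265. 203.  25.  21.]
red_board 0.56 [298. 265.  40.  30.]
red_lever_left 0.44 [282. 214.   6.  14.]
blue_board 0.83 [370. 302.  37.  36.]
side {'fx': 484.89294362876717, 'fy': 484.89294362876717, 'cx': 314.3297575991119, 'cy': 193.29059937185593, 'D': array([-0.04673559,  0.        ,  0.        ,  0.        ,  0.        ]), 'R': array([[ 0.88400762, -0.46743637,  0.00581038],
       [-0.23838358, -0.46144911, -0.85453963],
       [ 0.4021241 ,  0.75403445, -0.51935369]]), 't': array([-410.87257958,  128.05875526, 1141.43837966])}
red_board 0.93 [385. 218.  33.  31.]
red_board 0.72 [354. 177.  36.  29.]
red_board 0.57 [360. 349.  57.  5
[... 573 characters left out ...]
.00000000e+00,
         1.00000000e+00]])}
{'t': 0.4, 'joint_pos': array([ 5.74578389e+01,  1.24361813e+01,  9.24529831e+01, -1.28209857e-03,
        7.51312815e+01, -6.42847428e+00]), 'qvel': array([ 0.14943799, -0.07558502, -0.08055496,  0.01832468, -0.00242515,
       -0.09762138]), 'effort': array([ 9.11391999e-04, -3.96247029e+01, -3.03631532e+01, -1.51976210e-04,
        3.91941328e-03, -3.92294410e-06]), 'tcp_pos': array([275.02654122, 561.12359647, 231.09634194]), 'ee_rot': array([-1.79998942e+02,  2.04561266e-02,  6.38866425e+01]), 'wrist_force': array([-0.90366968, -0.26394018, -0.77071489]), 'moment': array([-0.03256219, -0.03909224,  0.0622991 ]), 'grip_width': 85.54683227238942}
```

Run:
```python
import cv2,numpy as np
a=cv2.imread("pics/scene0.png");b=cv2.imread("pics/side0.png")
a=cv2.resize(a[80:380,180:480],(800,800))[:, :]
cv2.imwrite("pics/a.png",cv2.resize(cv2.imread("pics/scene0.png")[90:350,200:520],None,fx=2.3,fy=2.3,interpolation=cv2.INTER_CUBIC))
cv2.imwrite("pics/b.png",cv2.resize(b[80:380,200:520],None,fx=2,fy=2,interpolation=cv2.INTER_CUBIC))
```

```text
(no output)
```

View pics/a.png

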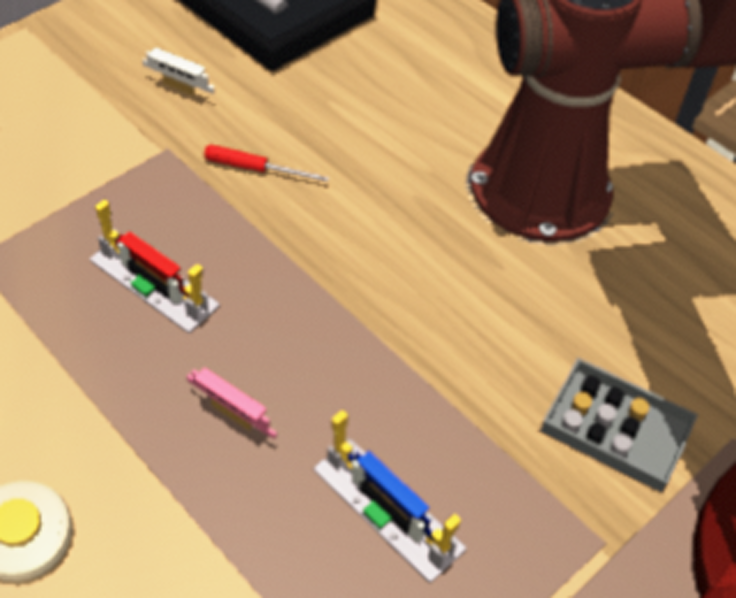

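View pics/b.png

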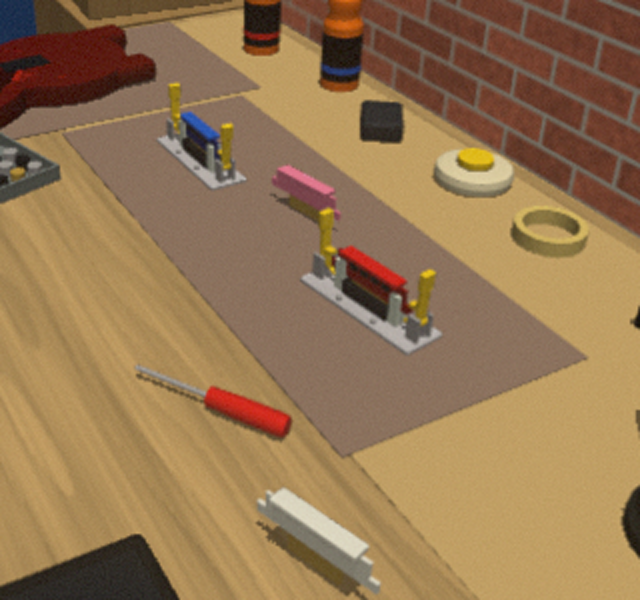

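The red dock's lever tips appear at about (245,179) and (285,206) in scene, and (413,216) and (363,186) in side. The blue dock is far off, and the pink and white boards are look-alikes. I'll triangulate the tips, then look from above.

```bash
cat > h.py <<'E'
from station import *
import cv2,numpy as np
def ray(cam,uv,pose=None):
    c=get_calibration(cam);K=np.array([[c['fx'],0,c['cx']],[0,c['fy'],c['cy']],[0,0,1]])
    p=cv2.undistortPoints(np.array([[uv]],float),K,np.array(c['D']))[0,0];d=np.array([*p,1.])
    if cam=="wrist":
        T=pose@np.array(c['mount']);return T[:3,3],T[:3,:3]@d
    R=np.array(c['R']);return -R.T@np.array(c['t']),R.T@d
def tri(rays):
    A=0;b=0
    for o,d in rays:
        d=d/np.linalg.norm(d);P=np.eye(3)-np.outer(d,d);A=A+P;b=b+P@o
    return np.linalg.solve(A,b)
def onz(r,z): o,d=r;return o+d*(z-o[2])/d[2]
def tcp():
    from scipy.spatial.transform import Rotation as Ro
    o=get_obs();T=np.eye(4);T[:3,:3]=Ro.from_euler('xyz',o['ee_rot'],degrees=True).as_matrix();T[:3,3]=o['tcp_pos'];return T
E
python3 - <<'E'
from h import *
S=[(245.2,179.5),(284.8,206.8)];D=[(413.5,216.8),(363,186.5)]
for s,d in zip(S,D):
    print(tri([ray("scene",s),ray("side",d)]).round(1),onz(ray("scene",s),99).round(1),onz(ray("side",d),99).round(1))
E
```

```text
[ 551.7 -301.3   96.7] [ 549.6 -296.4   99. ] [ 553.4 -305.6   99. ]
[ 524.4 -136.7   97.2] [ 522.6 -133.6   99. ] [ 525.4 -140.9   99. ]
```

Run:
```python
from h import *
goto([538,-219,240],[180,0,9.4]); grip(0)
T=tcp(); im=get_image("wrist"); np.save("T1.npy",T); cv2.imwrite("pics/w1f.png",im[:,:,::-1])
for k in ["red_lever_left","red_lever_left_tip","red_board"]:
    for r in spot_in(k,"wrist"): print(k,round(r["score"],2),np.round(r["extent"],1),onz(ray("wrist",r["extent"][:2],T),99 if 'lever' in k else 66).round(1))
o=get_obs();print(o['t'],o['tcp_pos'],o['wrist_force'],o['grip_width'])
cv2.imwrite("pics/w1.png",im[:,:,::-1])
```

```text
red_lever_left 0.83 [321.9 112.1  16.5  30.7] [ 528.9 -150.4   99. ]
red_lever_left_tip 0.79 [319.9 109.6  16.1  35.2] [ 526.7 -148.5   99. ]
red_board 0.77 [ 98.2 324.3  39.5  43.8] [ 286.4 -455.7   66. ]
red_board 0.7 [322.  175.4  19.7 113.4] [ 540.3 -214.9   66. ]
red_board 0.68 [409.9  21.6  29.5  43.3] [598.7 -51.7  66. ]
4.2583 [ 537.98921682 -219.01469386  239.98616976] [ 0.62773229  0.15030959 -1.87971152] 0.2188543020460197
```

View pics/w1.png

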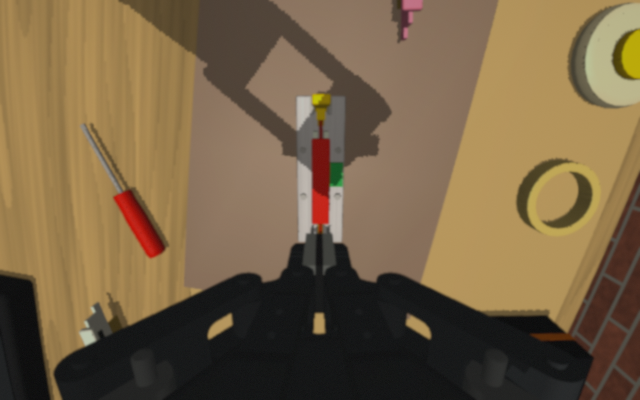

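The left paddle's top sits at about (321,99), and the bar runs along column 321 from row 137 to about 225, parallel to the tool's y axis, so the yaw is right. The right lever is hidden behind the fingers, but the scene and side views cover it.

Run:
```python
from h import *
T=np.load("T1.npy")
im=cv2.imread("pics/w1f.png").astype(int);B,G,R=im[...,0],im[...,1],im[...,2]
m=(R>100)&(G<70)&(B<70);m[:, :300]=0;m[:,345:]=0
v,u=np.nonzero(m);print("bar",v.min(),v.max())
for r in sorted(set(v))[::10]: print(r,u[v==r].min(),u[v==r].max(),onz(ray("wrist",(u[v==r].mean(),r),T),66).round(1))
m=(R>120)&(G>90)&(B<80);m[:, :300]=0;m[:,345:]=0;m[140:]=0
v,u=np.nonzero(m)
for r in sorted(set(v)): print(r,u[v==r].min(),u[v==r].max(),im[r,321,::-1])
print(onz(ray("wrist",(321,98),T),99.5))
```

```text
bar 138 231
138 317 324 [ 532.1 -175.9   66. ]
148 312 329 [ 533.8 -186.2   66. ]
158 312 329 [ 535.6 -196.6   66. ]
168 312 328 [ 536.8 -207.3   66. ]
178 313 328 [ 539.2 -218.    66. ]
188 313 328 [ 541.1 -229.    66. ]
198 313 328 [ 542.9 -240.2   66. ]
208 313 327 [ 544.3 -251.7   66. ]
218 313 327 [ 546.3 -263.3   66. ]
228 319 321 [ 548.3 -275.1   66. ]
93 314 323 [129 109  43]
94 312 324 [163 142  11]
95 312 328 [179 163  10]
96 312 329 [176 164  10]
97 312 329 [166 155  10]
98 312 329 [160 150  10]
99 312 328 [155 144  10]
100 312 329 [144 130  10]
101 312 328 [132 113  10]
102 312 328 [123 102  10]
103 312 319 [112  93  10]
104 313 317 [95 79 10]
109 317 323 [121 101  10]
110 317 324 [128 107  10]
111 317 324 [130 109  10]
112 317 324 [130 109  10]
113 317 324 [129 108  10]
114 316 324 [130 108  10]
115 316 324 [131 109  10]
116 317 324 [130 109  10]
117 316 324 [130 108  10]
118 317 324 [126 105  10]
[ 526.03257906 -138.29562333   99.5       ]
```

```bash
cat >> h.py <<'E'
C=np.array([539.7,-223.4]);a=np.radians(9.3);U=np.array([-np.sin(a),np.cos(a)])
def push(s,zend=75,smax=118,first=104,lim=22):
    u=s*U
    P=lambda d,z:[*(C+d*u),z]
    goto(P(54,125),[180,0,9.3]); move_l(P(54,82),speed=100); f0=get_obs()['wrist_force']
    tr=[]
    def st(d,sp):
        z=np.interp(d,[66,110],[82,zend]);move_l(P(d,z),speed=sp)
        o=get_obs();f=o['wrist_force']-f0;tr.append((round(d,1),round(float(f[:2]@u),1),round(float(f[2]),1),round(o['t'],2)));return -f[:2]@u
    for d in [66,72,78,84,90,96,101]:
        if st(d,60)>45: break
    d=101
    while d<smax:
        d+=1.5
        if st(d,30)>lim and d>=first: break
    print(tr)
    move_l(P(d-6,zend+4),speed=80);move_l(P(d-8,130),speed=150)
    return d
E
python3 - <<'E'
from h import *
print(push(1),get_obs()['t'])
im=get_image("side");cv2.imwrite("pics/s2.png",cv2.resize(im[150:280,320:450,::-1],None,fx=4.5,fy=4.5,interpolation=cv2.INTER_CUBIC))
E
```

```text
[(66, 0.7, -0.8, 5.76), (72, -0.3, -1.2, 6.01), (78, 0.2, 0.1, 6.26), (84, 0.3, 0.1, 6.51), (90, -0.5, -0.2, 6.76), (96, -0.8, -0.4, 7.01), (101, -0.6, -1.0, 7.26), (102.5, -1.0, -0.4, 7.51), (104.0, -1.8, -0.7, 7.76), (105.5, -1.7, -1.0, 8.01), (107.0, -0.9, 0.3, 8.26), (108.5, -2.6, 0.0, 8.51), (110.0, -1.6, -0.2, 8.76), (111.5, -2.4, -0.3, 9.01), (113.0, -2.4, 0.1, 9.26), (114.5, -1.3, -0.1, 9.51), (116.0, -3.5, -0.6, 9.76), (117.5, -5.4, 0.6, 10.01), (119.0, -7.8, 1.5, 10.26)]
119.0 11.0
```

View pics/s2.png

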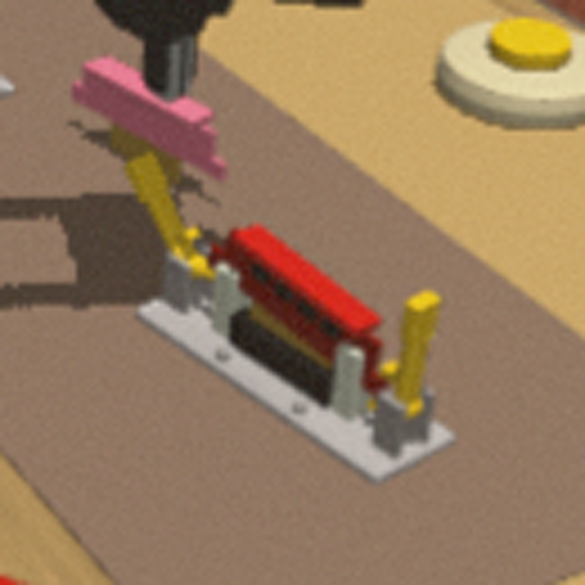

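The left lever is now well out and the board's left end is up. The force was just starting to rise, which suggests the stop is near. I'll do the right lever with a larger allowance, then press the left one again.

Run:
```python
from h import *
print(push(-1,smax=127,first=108,lim=16),get_obs()['t'])
goto([*(C),150],[180,0,9.3])
u=U;P=lambda d,z:[*(C+d*u),z]
goto(P(104,125),[180,0,9.3]);move_l(P(104,77),speed=120);f0=get_obs()['wrist_force']
d=112
while d<127:
    move_l(P(d,75),speed=60);f=get_obs()['wrist_force']-f0;print(d,(f[:2]@u).round(1),f[2].round(1))
    if -f[:2]@u>16:break
    d+=2
move_l(P(d-6,80),speed=80);move_l(P(d-8,170),speed=150);print(get_obs()['t'])
im=get_image("side");cv2.imwrite("pics/s3f.png",im[:,:,::-1]);cv2.imwrite("pics/s3.png",cv2.resize(im[150:280,320:450,::-1],None,fx=4.5,fy=4.5,interpolation=cv2.INTER_CUBIC))
im=get_image("scene");cv2.imwrite("pics/c3f.png",im[:,:,::-1])
```

```text
[(66, 0.2, 0.1, 12.68), (72, 0.5, 0.6, 12.93), (78, 0.8, 1.1, 13.18), (84, -0.4, 0.9, 13.43), (90, 0.7, 0.4, 13.68), (96, -0.2, 1.6, 13.93), (101, 0.3, 1.1, 14.18), (102.5, -0.4, 0.5, 14.43), (104.0, -1.6, -0.6, 14.68), (105.5, -1.2, 0.4, 14.93), (107.0, -1.3, 0.9, 15.18), (108.5, -1.1, 0.1, 15.43), (110.0, -1.1, -0.5, 15.68), (111.5, -3.4, -0.3, 15.93), (113.0, -6.0, 2.0, 16.18), (114.5, -8.3, 3.6, 16.43), (116.0, -12.2, 4.3, 16.68), (117.5, -13.0, 6.8, 16.93), (119.0, -16.1, 7.5, 17.18)]
119.0 17.925
112 0.0 -1.2
114 0.5 -1.5
116 -1.5 0.5
118 -4.6 -0.5
120 -8.2 0.9
122 -10.7 1.1
124 -12.6 1.8
126 -15.4 2.6
22.5417
```

View pics/s3.png

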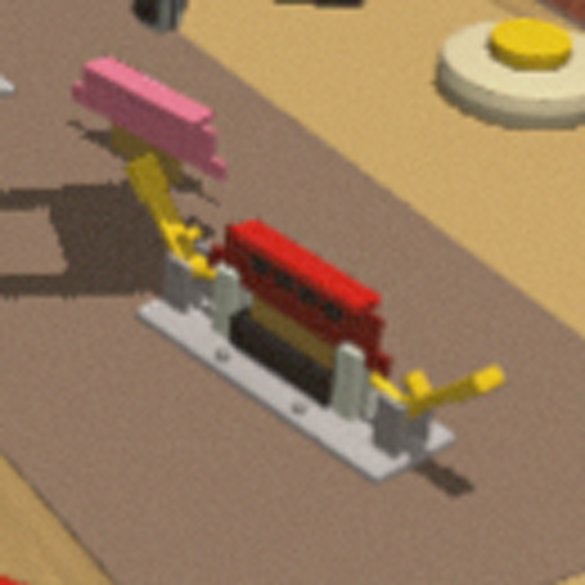

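Run:
```python
import cv2,numpy as np
a=cv2.imread("pics/scene0.png")[160:240,220:310];b=cv2.imread("pics/c3f.png")[160:240,220:310]
c=cv2.imread("pics/side0.png")[165:245,335:440];d=cv2.imread("pics/s3f.png")[165:245,335:440]
z=lambda p:cv2.resize(p,(400,300) if 0 else None,fx=3.7,fy=3.7,interpolation=cv2.INTER_CUBIC)
out=np.zeros((592,780,3),np.uint8)
for i,p in enumerate([a,b,c,d]):
    q=z(p);r,cc=(i//2)*296,(i%2)*390;out[r:r+q.shape[0],cc:cc+q.shape[1]]=q
cv2.imwrite("pics/cmp.png",out)
```

```text
(no output)
```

View pics/cmp.png

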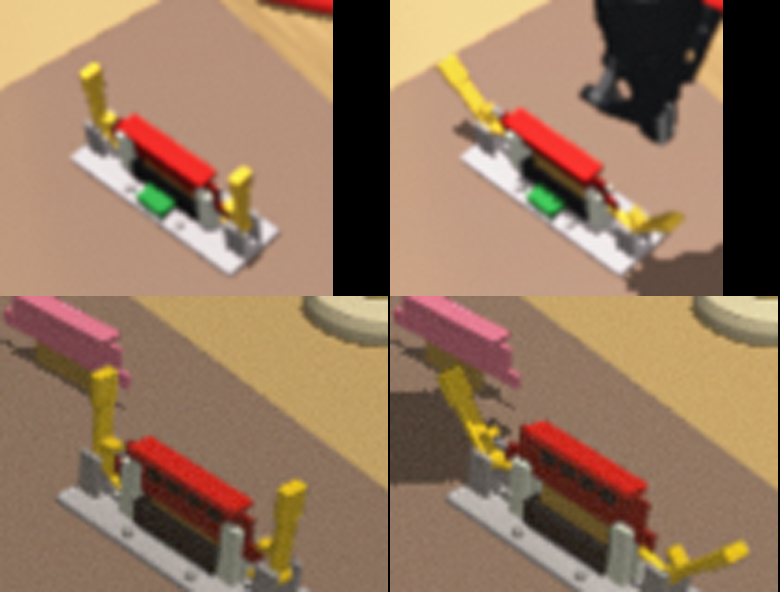

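Run:
```python
from h import *
from scipy.optimize import least_squares
px={('scene','R',0):(244.9,179),('scene','L',0):(285.1,206.8),('scene','R',1):(236.5,176.8),('scene','L',1):(298.9,219.2),
('side','L',0):(363.1,186),('side','R',0):(413.6,217),('side','L',1):(352.3,186.1),('side','R',1):(429.9,233.6)}
cal={n:get_calibration(n) for n in('scene','side')}
def proj(n,X):
    c=cal[n];K=np.array([[c['fx'],0,c['cx']],[0,c['fy'],c['cy']],[0,0,1]])
    return cv2.projectPoints(X.reshape(1,3),cv2.Rodrigues(np.array(c['R']))[0],np.array(c['t']),K,np.array(c['D']))[0].ravel()
def f(p):
    r=[]
    for (n,l,k),uv in px.items():
        s=1 if l=='L' else -1;th=p[2*(l=='R')+k]
        X=np.array([*(C+s*U*(82+70*np.sin(th))),30+70*np.cos(th)])
        off=p[4:6] if n=='scene' else p[6:8]
        r+=list(proj(n,X)+off-uv)
    return np.r_[r,np.array(p[4:])*.1,(np.array([p[0],p[2]])-.05)*5]
s=least_squares(f,[.05,.8,.05,.8,0,0,0,0]);print(s.x.round(3));print(s.fun.round(2))
o=get_obs();print(o['grip_width'],o['t'])
T=tcp()
```

```text
[0.052 0.779 0.011 0.759 3.061 0.944 1.067 0.491]
[ 0.79  0.17  0.73  0.23 -0.44 -0.66 -1.11  0.26  0.7   0.25  0.75 -0.16
 -0.93 -0.3  -0.54  0.21  0.31  0.09  0.11  0.05  0.01 -0.19]
0.15300939114274228 22.6417
```

The fit puts both levers at about 0.77 ± 0.03, which agrees with the stop. I'll press the right one once more, read back the TCP to see whether it stalls, and then take a final wrist look.

Run:
```python
from h import *
u=-U;P=lambda d,z:[*(C+d*u),z]
goto(P(98,125),[180,0,9.3]);move_l(P(98,77),speed=150);f0=get_obs()['wrist_force']
for d in [108,112,116,120,122]:
    move_l(P(d,74),speed=60);o=get_obs();f=o['wrist_force']-f0;print(d,((o['tcp_pos'][:2]-C)@u).round(1),o['tcp_pos'][2].round(1),(f[:2]@u).round(1),f[2].round(1))
    if -f[:2]@u>25:break
move_l(P(d-8,80),speed=100);move_l(P(d-10,130),speed=200)
goto(P(150,240),[180,0,9.3]);wait(.2)
T=tcp();im=get_image("wrist");print(get_obs()['t']);cv2.imwrite("pics/w4.png",im[:,:,::-1]);np.save("T4.npy",T)
cv2.imwrite("pics/w4c.png",cv2.resize(im[0:260,240:400,::-1],None,fx=2.3,fy=2.3,interpolation=cv2.INTER_CUBIC))
```

```text
108 109.1 75.0 -0.1 -0.6
112 110.9 74.4 -5.4 3.4
116 111.5 74.0 -12.4 7.9
120 112.0 73.8 -20.3 10.3
122 112.2 73.6 -23.2 12.1
26.7667
```

View pics/w4c.png

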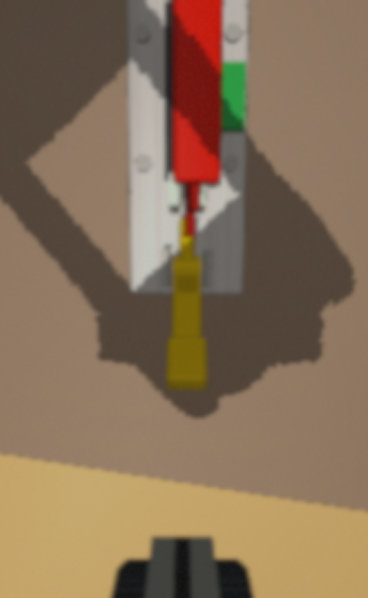

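The TCP stalled at about 112 mm while commanded to 122 mm, so the right lever is on its stop. The picture shows it fully outward and the board standing in line in its guides. The left fit (0.78) matches the right (0.76), so I'm handing in.

Run:
```python
from station import *
sign_off()
```

```text
the job is handed in; nothing more can be done
```

I freed the red board: both yellow levers of its dock are swung outward against their stops, and the board is raised at both ends and standing upright in its guides. I pushed each lever from the inside with the closed fingertips, and handed in at about 27 s.

- **Right lever:** on a second push the arm stalled at about 112 mm from the board's middle while commanded to 122 mm, with 23 N on the tool, so it is on its stop.
- **Left lever:** I didn't record where the arm actually stopped here. The force rose steadily to 15 N when I pressed it again, and its tip looked the same in the pictures after both pushes.
- **Lever angles:** the fit to the scene and side pictures gave 0.78 left and 0.76 right, about ±0.03, slightly under the nominal 0.8. It was made before the last push on the right lever. Since the right one stalled at its stop, I take the gap as measurement error.
- **Position estimate:** my first estimate of the dock's middle was about 3 mm off along the board, which the pushing allowed for.
- **Blue board:** the arm never went near it, but I took no separate final picture of it.

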